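Sweep the loose nuts into the parts tray

TASK

Clear the three loose steel hex nuts off the bench: with your fingertips, sweep them along the bench top, over the sloping lip and right into the blue parts tray, so that all three end up lying wholly on the tray's floor. Only slide the nuts, never pick one up, and leave the black stopper, the brass nozzle, the crucible and the standing bolt where they are.

Things in the scene. Friction and masses are not known exactly. Their poses are not given: they have to be found in the camera images.
- tray: blue low parts tray fixed to the bench: flat floor 150 mm (its x) by 110 mm (its y), floor top 2 mm above the bench, walls 4 mm thick with a rolled rim up to 25 mm high on the two sides and at the back (+y); the side toward -y is open and its lip slopes down to the bench within about 25 mm outside the floor. Origin at the centre of the floor, at bench height; z up
- tray_mouth (a point): middle of the tray's open edge, where floor and lip meet: 55 mm from the tray's origin along its -y; nuts go in past it along the tray's +y
- nut_a: loose grey steel hex nut, 19 mm across flats, 22 mm across corners, 9 mm high, about 14 g, lying flat on the bench at the start; origin at the centre of its underside, z up
- nut_b: loose grey steel hex nut, 19 mm across flats, 22 mm across corners, 9 mm high, about 14 g, lying flat on the bench at the start; origin at the centre of its underside, z up
- nut_c: loose grey steel hex nut, 19 mm across flats, 22 mm across corners, 9 mm high, about 14 g, lying flat on the bench at the start; origin at the centre of its underside, z up
- stopper: black rubber stopper, a cone frustum 29 mm wide and 28 mm high, standing loose among the nuts; origin at the centre of its underside
- nozzle: brass burner nozzle, 18 mm wide and 40 mm high, standing loose and easily tipped among the nuts; origin at the centre of its underside
- crucible: pale crucible, 50 mm wide and 42 mm high, standing loose beyond the nuts, at the far right of the tray; origin at the centre of its underside
- clamp_end (a point): upper end, nearest the tray mouth, of the cream top bar (114 mm above the bench, with two cap screws on it) of the fixed clamp block that stands between the robot and the tray; the bar and block runs back from this point to the near left for 150 mm, about 70 mm wide. The gripper's body, above the fingers, must clear it
- tall_bolt: steel socket cap screw standing loose on its head, 19 mm wide and 52 mm high, beyond the nuts; origin at the centre of its underside

How it is judged:
At the end, for the whole second after the job is handed in: All three nuts at rest on the tray's floor, between its walls and at least 8 mm (nut centre) inside the open edge; stopper, nozzle, crucible and standing bolt upright within 20 mm of where they stood (x of nut_a in the frame of tray between -0.072 and 0.072 m and y of nut_a in the frame of tray between -0.047 and 0.052 m and z of each of nut_a, nut_b, nut_c in the frame of tray below 0.015 m and linear speed of each of nut_a, nut_b, nut_c below 0.01 m/s and x of nut_b in the frame of tray between -0.072 and 0.072 m and y of nut_b in the frame of tray between -0.047 and 0.052 m and x of nut_c in the frame of tray between -0.072 and 0.072 m and y of nut_c in the frame of tray between -0.047 and 0.052 m and distance of each of stopper, nozzle, crucible, tall_bolt from where it was at the start of the episode below 0.02 m and angle between each of stopper, nozzle, crucible, tall_bolt's own z axis and vertical below 0.2 rad); the robot touches nothing.
It fails at once if a nut was lifted (its underside more than 18 mm above the bench) (height (world z) of any of nut_a, nut_b, nut_c above 0.018 m).
It fails at once if the stopper, nozzle, crucible or standing bolt was pushed away by more than 20 mm, lifted or tipped (distance of any of stopper, nozzle, crucible, tall_bolt from where it was at the start of the episode above 0.02 m or angle between any of stopper, nozzle, crucible, tall_bolt's own z axis and vertical above 0.5 rad).
It also fails if it takes over 72 s, if anything falls off the work surface, if the arm or the gripper's body presses on something with over 40 N, if the wrist force passes 120 N, or if a joint passes its speed limit or range.

ROBOT

A 7-joint arm with a two-finger parallel gripper is mounted at the origin on a cart in front of the work surface, level with it; the furniture and walls round the work are solid. World frame = base frame: x ahead of the robot, y to its left, z up, the work surface at z = 0. Lengths are in m, angles in rad, forces in N, time in s.
With the tool pointing down it reaches from about 0.425 to 0.925 m from the base axis. Payload 6.8 kg.
Tool frame: the origin (TCP) lies at the very end of the fingers, on their centre line; the grasp point (between the pads) lies 19 mm behind it; z points along the fingers, y is the line along which they close (so a half turn about z gives the same grasp; the last joint's range is limited). The gripper opens to 85 mm and grips with 20 to 120 N. Pads are 22 mm wide; open, the fingers measure 114 mm over their backs; the gripper's body (76 mm by 85 mm) begins 54 mm behind the grasp point. The pads swing forward as they close: fully open they stand 13 mm farther back than shut.
Start: joints at [-1.225, 0.477, 0.022, 1.555, -0.011, 1.109, -0.083], TCP at [0.296, 0.607, 0.231] pointing down, gripper open.
Joint ranges: [-2.96, 2.96], [-0.34, 2.1], [-1.41, 1.46], [0.24, 2.44], [-1.37, 4.51], [0.17, 1.92], [-2.96, 2.96]. Speed limits (rad/s): [2.39, 2.39, 3.14, 3.14, 3.14, 3.14, 3.14].

INTERFACE

Orientations are given as a rotation vector (axis times angle).
In Python, from bench import get_obs, viewer, r gives the robot as it stands. The module is installed in compiled form; this text tells all that it offers.
- The arm moves only by the tool play_rows, never from a script. Its argument "commands" is a list that holds one entry, the list of rows, each a list of 5 numbers: the gripper's target within -1 to 1 (shut at 1, half-way at 0, fully open at -1), then the shift along the tool's x, y, z scaled (see below), then the turn about the tool's z scaled (see below). A call has 1 to 12 rows; each row is the pose to reach, as a shift and turn from the pose commanded when the call began, along the tool's axes at that moment; what a row does not reach only later rows make up. The controller multiplies each number of a shift by 0.2 m and each number of a turn by pi/2 rad. A row lasts 1/12 s, in which the tool goes at most 41.7 mm and 7.16 degrees, less where a joint would pass 70% of its speed; a pose out of reach is approached as far as the arm can. A call with a number of a shift or a turn outside -1 to 1 is refused whole. A call with a gripper value outside its range is refused whole. The fingers move at their own pace and stop on an object; "grip_force" is the grip in N (left out, the last holds). Time passes only in rows, so rows that repeat a pose let the fingers close. It gives the time, the measured TCP pose, the force, the opening and the grip force at its end, in the units of the state.
- get_obs(): the state, without advancing time (a new reading comes with each control period).
- viewer.grab_frame(name): name is "scene" or "top"; returns a dict with "pixels" (400x640x3 uint8, red, green, blue), "fovy" (degrees; the focal length in pixels is half the picture's height over the tangent of half this angle, whatever the lens; pixels are square), "cx", "cy" (the principal point, pixels), "world_to_cam" (4x4, takes a point from world to camera coordinates). Camera axes: x right, y up, looking along -z (the intrinsics and any distortion apply to the point x, -y, -z); pixel columns grow to the right and rows downward; lengths in m; the calibration is good to about 2 mm. A picture is of the moment at which its call begins. There is no depth.
- r.hand_in(): hands the job in; it is judged then, once.
Trained networks look in a picture, given as the dict that the camera call returned (one of the last four; its "shot" number tells which), for a name from the list of things; names that differ only in an ending like _2 or _b are one class to them, and where a whole thing is asked for, a point or a joint stands for the part that bears it (a point fixed in the world has none). Each returns a list of dicts, best first, with "score" (0 to 1); they miss things now and then, are a little off and sometimes report something else, mostly with a low value. They report only what shows in the picture. A call takes as long as a camera call.
- viewer.trace(picture, thing): "pixels" (400x640 bool, what is visible of it) and "rect" ([left, top, right, bottom] in pixels, round what is visible of it).
The state is a dict: "clock": time; "joints": joint angles; "qvel": joint speeds; "tau": joint torques, N m; "tcp_pos": TCP position; "orientation": TCP orientation; "contact_force": force on the tool from outside, world axes, zero at the start; "moment": the same for the moment, N m; "grip_width": finger opening in m; "gripper_force": force on a finger pad.
Only numpy, scipy, OpenCV 4.12 (cv2) and the standard library are available. Lean on these libraries where they do the work, as an engineer would, in place of code of your own. Each camera call takes 0.05 s, during which the arm holds its last target. There are 200 camera calls.

## Working session

There is one attempt and no reset: what is moved stays moved. The work goes in short steps, Python scripts to look and compute and a tool call to move; the robot and the scene stay as the last step left them, time stands still between calls to the robot, and variables do not carry over. Pictures are saved under pics/ and viewed, at most 10 in all, crops included, and the job is handed in when it is done.

Besides the shell and the picture viewer there is one more tool, called after "Emit:" by a JSON object that holds its "method" and its "body", one argument or row to a line. play_rows: Moves the arm, as the interface text tells. Shifts and turns lie within -1 to 1; 1 stands for 0.2 m of shift or pi/2 rad of turn. Its arguments: {"type":"object","properties":{"commands":{"type":"array","items":{"type":"array","items":{"type":"array","items":{"type":"number","minimum":-1,"maximum":1}}}},"grip_force":{"type":"number"}},"required":["commands"]}

```bash
mkdir -p pics; cat > h.py <<'E'
from bench import get_obs, viewer, r
import numpy as np, cv2
def ray(f,u,v):
    F=200/np.tan(np.radians(f["fovy"])/2)
    d=np.array([(u-f["cx"])/F,-(v-f["cy"])/F,-1.])
    M=np.array(f["world_to_cam"]);R=M[:3,:3];t=M[:3,3]
    return -R.T@t, R.T@d
def at(f,u,v,z):
    o,d=ray(f,u,v);return o+d*(z-o[2])/d[2]
def proj(f,p):
    F=200/np.tan(np.radians(f["fovy"])/2)
    c=np.array(f["world_to_cam"])@np.r_[p,1]
    return f["cx"]-F*c[0]/c[2], f["cy"]+F*c[1]/c[2]
def save(f,n): cv2.imwrite("pics/"+n,f["pixels"][:,:,::-1])
E
python3 - <<'E'
from h import *
for n in("scene","top"):
    f=viewer.grab_frame(n);save(f,n+"0.png")
    print(n,[k for k in f],f["fovy"],f["cx"],f["cy"],ray(f,320,200))
    for t in("nut_a","stopper","nozzle","crucible","tall_bolt","tray","clamp_end"):
        for d in viewer.trace(f,t)[:4]:
            ys,xs=np.nonzero(d["pixels"]);c=(xs.mean(),ys.mean()) if len(xs) else (0,0)
            print(t,round(d["score"],2),np.round(d["rect"]),np.round(c,1),np.round(at(f,*c,0.009),3))
o=get_obs();print(o)
E
```

```text
scene ['pixels', 'fovy', 'cx', 'cy', 'world_to_cam', 'shot'] 50.73878033669243 316.564399416565 202.57742403625554 (array([-0.09517786, -0.46886963,  0.43858502]), array([ 0.82908843,  0.38955567, -0.40120126]))
nut_a 0.5 [320. 250. 332. 257.] [325.5 253.8] [ 0.558 -0.174  0.009]
nut_a 0.48 [347. 236. 356. 244.] [351.3 240.3] [ 0.631 -0.2    0.009]
stopper 0.66 [370. 251. 383. 271.] [378.5 260.6] [ 0.579 -0.276  0.009]
crucible 0.91 [314. 190. 339. 216.] [325.2 203.4] [ 0.779 -0.072  0.009]
tall_bolt 0.63 [303. 272. 317. 279.] [309.9 275.4] [ 0.478 -0.18   0.009]
tray 0.91 [223. 207. 316. 259.] [270.1 231.8] [ 0.59  -0.027  0.009]
top ['pixels', 'fovy', 'cx', 'cy', 'world_to_cam', 'shot'] 48.70478159778629 314.51224784008843 194.3001297592775 (array([ 0.56210534, -0.11786219,  0.9473265 ]), array([ 0.02149779, -0.01740467, -0.99977775]))
nut_a 0.52 [348. 175. 352. 178.] [349.2 176.4] [ 0.634 -0.195  0.009]
stopper 0.53 [384. 203. 396. 212.] [388.8 208. ] [ 0.569 -0.281  0.009]
nozzle 0.61 [380. 237. 387. 244.] [382.5 239.4] [ 0.502 -0.269  0.009]
crucible 0.59 [288. 106. 311. 130.] [
[... 251 characters left out ...]

{'clock': 0.8, 'joints': array([-1.22510263,  0.47697982,  0.02239297,  1.55538259, -0.01149262,
        1.10931918, -0.08310174]), 'qvel': array([ 0.00041035,  0.00187312, -0.00027929, -0.00059738, -0.00065358,
        0.00063545,  0.0017399 ]), 'tau': array([ 2.46897744e-04, -5.96246016e+01,  1.60631999e+00, -2.81530201e+01,
        1.25301690e-02,  1.37089541e-03, -1.92032280e-05]), 'tcp_pos': array([0.29590598, 0.60670627, 0.23132868]), 'orientation': array([-7.06735963e-01, -3.06106154e+00, -6.39701764e-05]), 'contact_force': array([ 0.80480141, -0.76189938, -0.1705354 ]), 'moment': array([ 0.01529211, -0.12726486, -0.02971807]), 'gripper_force': 0.0, 'grip_width': 0.08557324965718277}
```

```bash
python3 - <<'E'
import cv2
a=cv2.imread("pics/top0.png")[90:270,200:440]
cv2.imwrite("pics/top0c.png",cv2.resize(a,None,fx=3.3,fy=3.3,interpolation=cv2.INTER_CUBIC))
a=cv2.imread("pics/scene0.png")[160:310,200:430]
cv2.imwrite("pics/scene0c.png",cv2.resize(a,None,fx=3.4,fy=3.4,interpolation=cv2.INTER_CUBIC))
E
```

```text
(no output)
```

View pics/top0c.png

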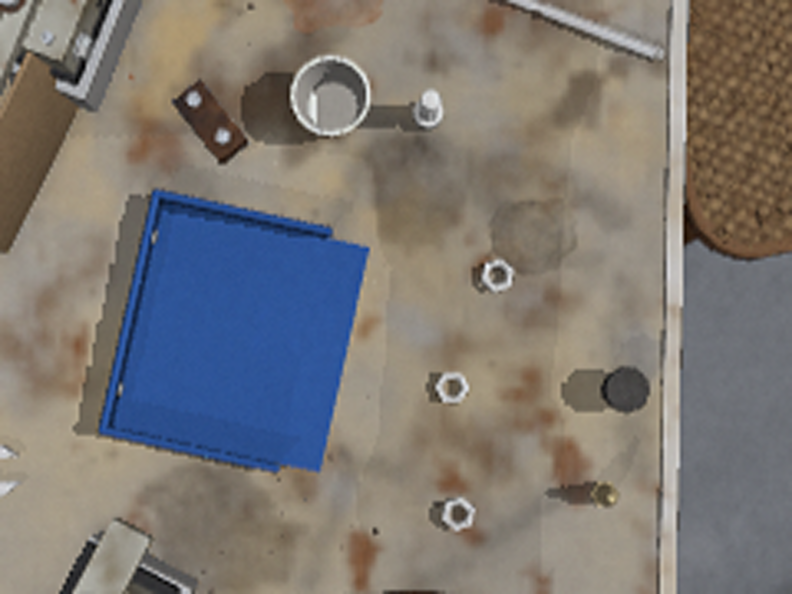

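View pics/scene0c.png

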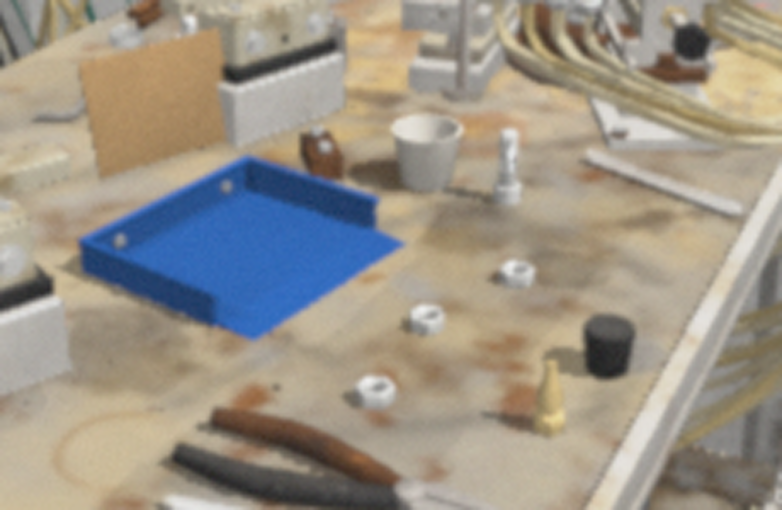

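The top crop shows the tray with its lip on the right. The nuts are at full-frame pixels (350,173), (337,207) and (339,245), the stopper at (390,208), the nozzle at (383,240), and the clamp bar end near (239,249). Next I'll compute the tray frame and the nut positions in it, and check the full scene for obstacles.

```bash
cat > geo.py <<'E'
from h import *
c=lambda u,v:(200+u/3.3-.35,90+v/3.3-.35)
def tray(f):
    A=at(f,*c(368,247),0.0);B=at(f,*c(320,470),0.0);C=at(f,*c(155,190),.025);D=at(f,*c(103,433),.025)
    return A,B,C,D
E
python3 - <<'E'
from geo import *
f=viewer.grab_frame("top");A,B,C,D=tray(f)
print(np.round([A,B,C,D],3))
for p,q in((B,A),(D,C),(B,D),(A,C)):
    d=q-p;print("ang",np.degrees(np.arctan2(d[1],d[0])),np.linalg.norm(d[:2]))
ex=(A-B)/np.linalg.norm(A-B)*.5+ (C-D)/np.linalg.norm(C-D)*.5; ex=ex[:2]/np.linalg.norm(ex[:2]); ey=np.array([-ex[1],ex[0]])
# outer back face at y=+59, lip edge y=-80
O=((A+B)[:2]/2+ey*.080 + (C+D)[:2]/2-ey*.059)/2
print("ex",ex,"yaw",np.degrees(np.arctan2(ex[1],ex[0])),"O",O,(A+B)[:2]/2+ey*.080,(C+D)[:2]/2-ey*.059)
for n,u,v,z in(("n1",496,275,.009),("n2",452,387,.009),("n3",458,513,.009),("stop",627,389,.028),("noz",605,495,.03),("cruc",330,96,.042),("bolt",430,103,.05),("clamp",135,530,.114)):
    p=at(f,*c(u,v),z)[:2];print(n,np.round(p,4),"tray",np.round([(p-O)@ex,(p-O)@ey],4))
import bench
full=cv2.imread("pics/scene0.png");cv2.imwrite("pics/full.png",np.hstack([full[:, :],]))
E
```

```text
[[ 0.658 -0.113  0.   ]
 [ 0.513 -0.086  0.   ]
 [ 0.688  0.023  0.025]
 [ 0.533  0.05   0.025]]
ang -10.528735783392904 0.1482331314118029
ang -10.163147401803005 0.15727381643393856
ang 81.31354220578477 0.13825554479773666
ang 77.58134757283989 0.13926334983332533
ex [ 0.98374135 -0.17959107] yaw -10.345941592597955 O [ 0.59998767 -0.0212652 ] [ 0.5997619  -0.02106383] [ 0.60021343 -0.02146658]
n1 [ 0.6415 -0.1964] tray [ 0.0723 -0.1648]
n2 [ 0.5686 -0.1699] tray [-0.0042 -0.1518]
n3 [ 0.4879 -0.1758] tray [-0.0825 -0.1722]
stop [ 0.5702 -0.2792] tray [ 0.017  -0.2591]
noz [ 0.5033 -0.2665] tray [-0.0511 -0.2586]
cruc [ 0.7479 -0.0872] tray [ 0.1573 -0.0383]
bolt [ 0.7437 -0.1495] tray [ 0.1644 -0.1003]
clamp [0.4816 0.0142] tray [-0.1228  0.0136]
```

View pics/scene0.png

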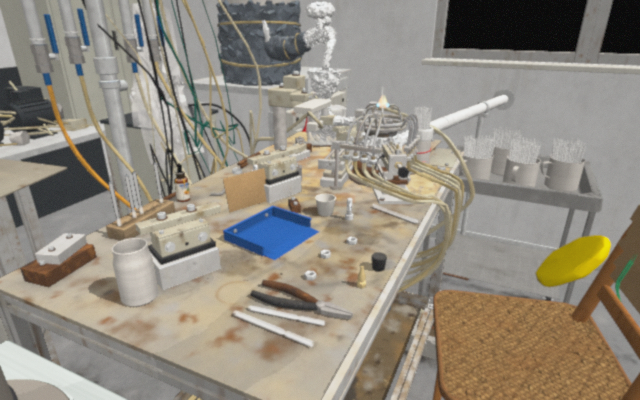

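View pics/top0.png

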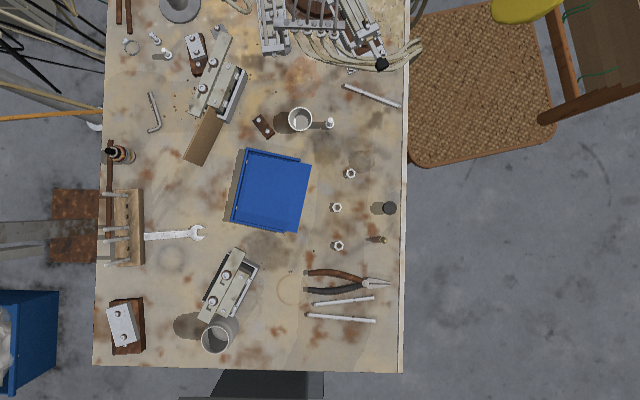

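The full views show possible tall pipes over the wooden rack at top pixel (130,230). The straight transit path passes near there, so I'll look closer before moving.

```bash
python3 - <<'E'
from h import *
a=cv2.imread("pics/top0.png")[130:370,60:250]; b=cv2.imread("pics/scene0.png")[40:280,20:220]
cv2.imwrite("pics/rack.png",cv2.resize(np.hstack([a,b]),None,fx=2,fy=2,interpolation=cv2.INTER_CUBIC))
f=viewer.grab_frame("top")
for u,v in((143,190),(143,265),(115,265),(145,300),(145,352),(257,265),(230,340),(216,340),(305,270),(330,275),(390,288)): print((u,v),np.round(at(f,u,v,0.0)[:2],3))
E
```

```text
(143, 190) [0.593 0.245]
(143, 265) [0.434 0.239]
(115, 265) [0.432 0.298]
(145, 300) [0.36  0.231]
(145, 352) [0.251 0.227]
(257, 265) [ 0.44  -0.004]
(230, 340) [0.281 0.048]
(216, 340) [0.28  0.078]
(305, 270) [ 0.432 -0.106]
(330, 275) [ 0.423 -0.16 ]
(390, 288) [ 0.399 -0.289]
```

View pics/rack.png

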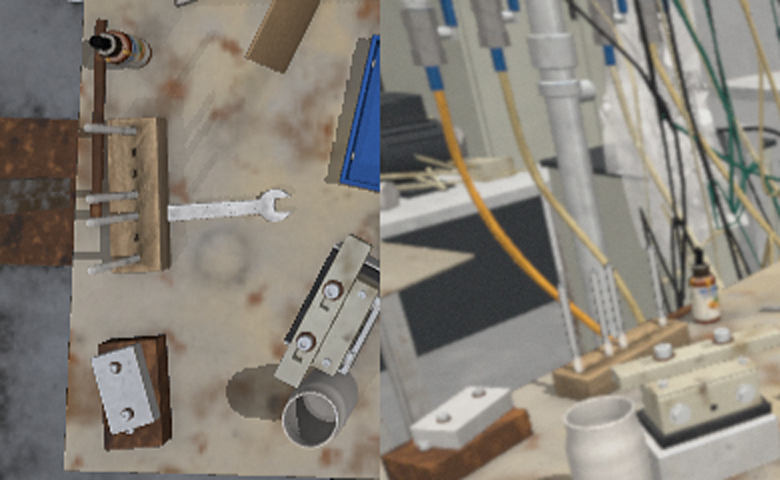

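The rods in the rack are about 0.12–0.15 m tall, so a transit at z≈0.26 clears them. I'll start moving.

Emit:
{"method": "play_rows", "body": {
  "commands": [
    [[0.72,0,0,-0.15,0],[0.72,-0.85,-0.75,-0.15,0],[0.72,-0.85,-0.75,-0.15,0],[0.72,-0.85,-0.75,-0.15,0],[0.72,-0.85,-0.75,-0.15,0],[0.72,-0.85,-0.75,-0.15,0],[0.72,-0.85,-0.75,-0.15,0],[0.72,-0.85,-0.75,-0.15,0]]
  ]
}}

```text
clock: 1.57
tcp_pos: [0.3862, 0.3918, 0.2618]
orientation: [0.719, 3.056, -0.002]
contact_force: [-0.0, 0.1, 0.0]
grip_width: 0.0122
gripper_force: 0.0
```

Emit:
{"method": "play_rows", "body": {
  "commands": [
    [[0.72,-0.85,-0.75,0,0],[0.72,-0.85,-0.75,0,0],[0.72,-0.85,-0.75,0,0],[0.72,-0.85,-0.75,0,0],[0.72,-0.85,-0.75,0,0],[0.72,-0.85,-0.75,0,0],[0.72,-0.85,-0.75,0,0]]
  ]
}}

```text
clock: 2.15
tcp_pos: [0.4719, 0.1835, 0.2617]
orientation: [0.718, 3.057, -0.001]
contact_force: [-0.0, -0.3, -0.4]
grip_width: 0.0115
gripper_force: 0.0
```

Emit:
{"method": "play_rows", "body": {
  "commands": [
    [[0.72,-0.85,-0.75,0,0],[0.72,-0.85,-0.75,0,0],[0.72,-0.85,-0.75,0,0],[0.72,-0.85,-0.75,0,0],[0.72,-0.85,-0.75,0,0],[0.72,-0.85,-0.75,0,0],[0.72,-0.85,-0.75,0,0]]
  ]
}}

```text
clock: 2.73
tcp_pos: [0.5586, -0.0253, 0.2615]
orientation: [0.715, 3.057, -0.003]
contact_force: [-0.2, -0.1, -0.2]
grip_width: 0.012
gripper_force: 0.0
```

Emit:
{"method": "play_rows", "body": {
  "commands": [
    [[0.72,-0.84,-0.75,0,0.7],[0.72,-0.84,-0.75,0,0.7],[0.72,-0.84,-0.75,0,0.7],[0.72,-0.84,-0.75,0,0.7],[0.72,-0.84,-0.75,0,0.7],[0.72,-0.84,-0.75,0,0.7],[0.72,-0.84,-0.75,0,0.7],[0.72,-0.84,-0.75,0,0.7],[0.72,-0.84,-0.75,0,0.7],[0.72,-0.84,-0.75,0,0.7],[0.72,-0.84,-0.75,0,0.7]]
  ]
}}

```text
clock: 3.65
tcp_pos: [0.6432, -0.2271, 0.2607]
orientation: [-2.194, -2.247, -0.001]
contact_force: [0.1, 0.6, 0.3]
grip_width: 0.0122
gripper_force: 0.0
```

Emit:
{"method": "play_rows", "body": {
  "commands": [
    [[0.72,-0.025,0,0.3,0],[0.72,-0.025,0,0.5,0],[0.72,-0.025,0,0.7,0],[0.72,-0.025,0,0.8,0],[0.72,-0.025,0,0.9,0],[0.72,-0.025,0,1,0],[0.72,-0.025,0,1,0],[0.72,-0.025,0,1,0]]
  ]
}}

```text
clock: 4.32
tcp_pos: [0.6422, -0.2335, 0.0606]
orientation: [-2.197, -2.242, 0.0]
contact_force: [-0.4, -0.2, 1.4]
grip_width: 0.012
gripper_force: 0.0
```

Emit:
{"method": "play_rows", "body": {
  "commands": [
    [[0.72,0,0,0.1,0],[0.72,0,0,0.2,0],[0.72,0,0,0.25,0],[0.72,0,0,0.27,0],[0.72,0,0,0.27,0]]
  ]
}}

```text
clock: 4.73
tcp_pos: [0.6426, -0.2346, 0.0076]
orientation: [-2.201, -2.242, -0.0]
contact_force: [-0.0, 0.8, 0.4]
grip_width: 0.012
gripper_force: 0.0
```

```bash
python3 - <<'E'
from h import *
f=viewer.grab_frame("top");save(f,"top1.png")
print(get_obs()["tcp_pos"], proj(f,get_obs()["tcp_pos"]))
a=f["pixels"][100:280,200:440,::-1]
cv2.imwrite("pics/top1c.png",cv2.resize(a,None,fx=3.3,fy=3.3,interpolation=cv2.INTER_CUBIC))
f=viewer.grab_frame("scene");cv2.imwrite("pics/sc1.png",cv2.resize(f["pixels"][130:310,220:450,::-1],None,fx=3.3,fy=3.3,interpolation=cv2.INTER_CUBIC))
E
```

```text
[ 0.64299721 -0.23496408  0.00834998] (np.float64(368.0232489551097), np.float64(172.8322675586434))
```

View pics/sc1.png

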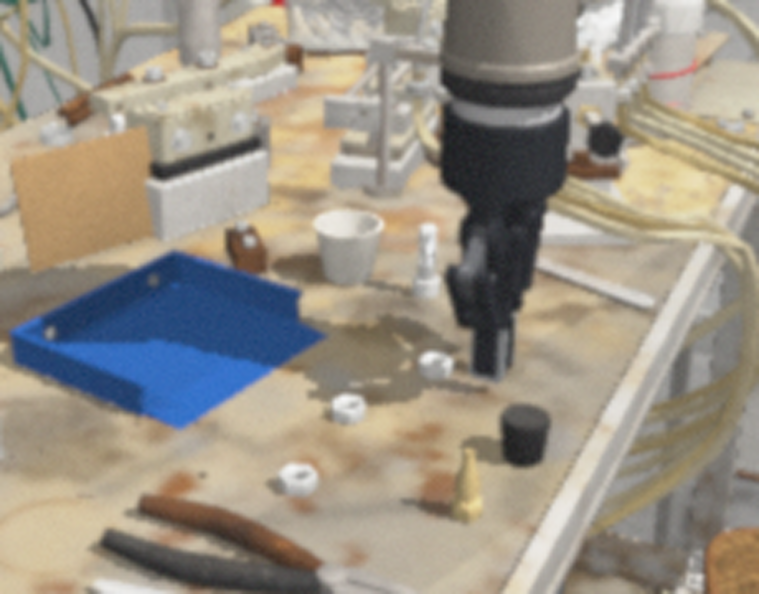

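The gripper is down behind the far nut (crop px 435,363) with a clear gap, and nothing has been disturbed. Now I'll push.

Emit:
{"method": "play_rows", "body": {
  "commands": [
    [[0.72,0,0,0.017,0],[0.72,0.03,0,0.017,0],[0.72,0.08,0,0.017,0],[0.72,0.13,0,0.017,0],[0.72,0.18,0,0.017,0],[0.72,0.23,0,0.017,0],[0.72,0.28,0,0.017,0],[0.72,0.33,0,0.017,0],[0.72,0.38,0,0.017,0],[0.72,0.43,0,0.017,0],[0.72,0.46,0,0.017,0],[0.72,0.46,0,0.017,0]]
  ]
}}

```text
clock: 5.83
tcp_pos: [0.6409, -0.1403, 0.0037]
orientation: [-2.198, -2.243, -0.001]
contact_force: [0.7, -0.9, -0.1]
grip_width: 0.0121
gripper_force: 0.0
```

```bash
python3 - <<'E'
from h import *
f=viewer.grab_frame("scene");save(f,"sc2.png");print(get_obs()["tcp_pos"])
for d in viewer.trace(f,"nut_a")[:4]:
    ys,xs=np.nonzero(d["pixels"]);c=(xs.mean(),ys.mean());print(round(d["score"],2),np.round(d["rect"]),np.round(at(f,*c,0.005),3))
cv2.imwrite("pics/sc2c.png",cv2.resize(f["pixels"][160:310,220:420,::-1],None,fx=3.3,fy=3.3,interpolation=cv2.INTER_CUBIC))
E
```

```text
[ 0.64081423 -0.14165712  0.00379334]
0.61 [322. 251. 332. 257.] [ 0.564 -0.172  0.005]
0.6 [313. 229. 319. 240.] [ 0.637 -0.118  0.005]
```

View pics/sc2c.png

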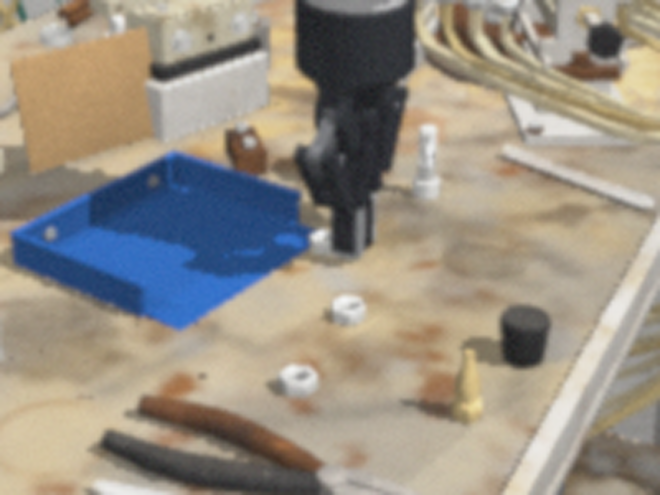

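The nut is seated in front of the fingers at the lip (crop px 320,238). I'll keep pushing with the tip raised slightly for the tray floor.

Emit:
{"method": "play_rows", "body": {
  "commands": [
    [[0.72,0.03,0,-0.007,0],[0.72,0.08,0,-0.01,0],[0.72,0.13,0,-0.01,0],[0.72,0.18,0,-0.01,0],[0.72,0.23,0,-0.01,0],[0.72,0.28,0,-0.01,0],[0.72,0.33,0,-0.01,0],[0.72,0.38,0,-0.01,0],[0.72,0.43,0,-0.01,0],[0.72,0.47,0,-0.01,0],[0.72,0.49,0,-0.01,0],[0.72,0.49,0,-0.01,0]]
  ]
}}

```text
clock: 6.93
tcp_pos: [0.6391, -0.0431, 0.0058]
orientation: [-2.2, -2.242, -0.001]
contact_force: [-0.7, 0.0, 1.0]
grip_width: 0.0121
gripper_force: 0.0
```

```bash
python3 - <<'E'
from h import *
f=viewer.grab_frame("scene");print(get_obs()["tcp_pos"])
for d in viewer.trace(f,"nut_a")[:4]:
    ys,xs=np.nonzero(d["pixels"]);c=(xs.mean(),ys.mean());print(round(d["score"],2),np.round(d["rect"]),np.round(at(f,*c,0.006),3))
cv2.imwrite("pics/sc3c.png",cv2.resize(f["pixels"][160:310,200:400,::-1],None,fx=3.3,fy=3.3,interpolation=cv2.INTER_CUBIC))
E
```

```text
[ 0.63904102 -0.04431507  0.00587377]
0.61 [319. 253. 330. 258.] [ 0.563 -0.171  0.006]
0.56 [303. 271. 316. 280.] [ 0.483 -0.176  0.006]
```

Emit:
{"method": "play_rows", "body": {
  "commands": [
    [[0.72,-0.05,0,0,0],[0.72,-0.05,0,-0.1,0],[0.72,-0.1,0,-0.3,0],[0.72,-0.3,-0.1,-0.5,0],[0.72,-0.5,-0.3,-0.5,0.07],[0.72,-0.7,-0.5,-0.5,0.14],[0.72,-0.77,-0.7,-0.5,0.21],[0.72,-0.77,-0.85,-0.5,0.29],[0.72,-0.77,-0.85,-0.5,0.29],[0.72,-0.77,-0.85,-0.5,0.29]]
  ]
}}

```text
clock: 7.87
tcp_pos: [0.4643, -0.2061, 0.1059]
orientation: [-2.658, -1.67, 0.005]
contact_force: [0.2, 0.7, -0.1]
grip_width: 0.0123
gripper_force: 0.0
```

```bash
python3 - <<'E'
from h import *
O=np.array([.6,-.0213]);ex=np.array([.98374,-.17959]);ey=np.array([.17959,.98374])
print(get_obs()["tcp_pos"],get_obs()["orientation"])
for n in("scene","top"):
  f=viewer.grab_frame(n)
  if n=="scene":cv2.imwrite("pics/sc4c.png",cv2.resize(f["pixels"][160:310,200:400,::-1],None,fx=3.3,fy=3.3,interpolation=cv2.INTER_CUBIC))
  for d in viewer.trace(f,"nut_a")[:4]:
    ys,xs=np.nonzero(d["pixels"]);c=(xs.mean(),ys.mean());p=at(f,*c,.007)[:2];print(n,round(d["score"],2),np.round(d["rect"]),np.round(p,3),"tray",np.round([(p-O)@ex,(p-O)@ey],3))
E
```

```text
[ 0.46431725 -0.2061134   0.10591874] [-2.65802144 -1.67035226  0.00474146]
scene 0.44 [323. 249. 333. 258.] [ 0.562 -0.172] tray [-0.011 -0.155]
top 0.53 [266. 168. 275. 177.] [ 0.638 -0.023] tray [0.038 0.005]
top 0.44 [339. 241. 343. 249.] [ 0.484 -0.18 ] tray [-0.085 -0.177]
```

View pics/sc4c.png

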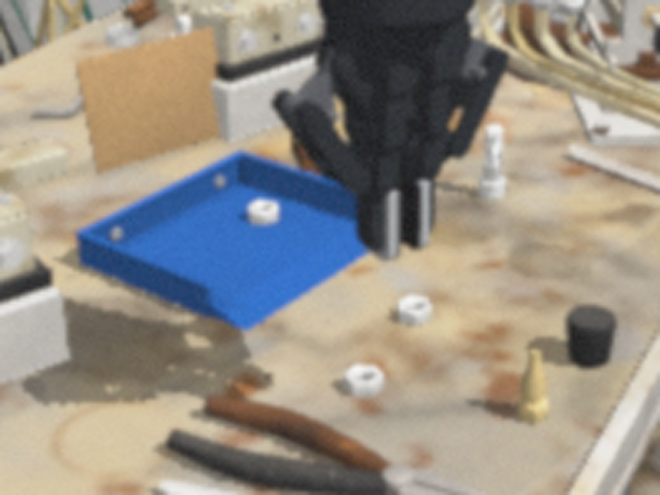

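Nut 1 is in the tray at about (0.038, 0.005). To keep the fingers off the left wall end I'll angle the push for the near nut.

Emit:
{"method": "play_rows", "body": {
  "commands": [
    [[0.72,0.013,0.02,0,0.045],[0.72,0.013,0.02,0.15,0.045],[0.72,0.013,0.02,0.3,0.045],[0.72,0.013,0.02,0.42,0.045],[0.72,0.013,0.02,0.48,0.045],[0.72,0.013,0.02,0.505,0.045],[0.72,0.013,0.02,0.505,0.045],[0.72,0.013,0.02,0.505,0.045]]
  ]
}}

```text
clock: 8.73
tcp_pos: [0.4774, -0.2015, 0.0056]
orientation: [2.708, 1.591, 0.001]
contact_force: [-0.7, -1.2, 0.4]
grip_width: 0.0124
gripper_force: 0.0
```

```bash
python3 - <<'E'
from h import *
f=viewer.grab_frame("scene");o=get_obs();print(o["tcp_pos"],o["orientation"])
cv2.imwrite("pics/sc5c.png",cv2.resize(f["pixels"][200:310,240:400,::-1],None,fx=3.5,fy=3.5,interpolation=cv2.INTER_CUBIC))
for d in viewer.trace(f,"nut_a")[:4]:
    ys,xs=np.nonzero(d["pixels"]);c=(xs.mean(),ys.mean());print(round(d["score"],2),np.round(d["rect"]),np.round(at(f,*c,0.005),3))
E
```

```text
[ 0.47753188 -0.20155575  0.00591935] [2.70764250e+00 1.59031359e+00 2.03406593e-03]
0.63 [274. 224. 284. 226.] [ 0.637 -0.022  0.005]
```

Emit:
{"method": "play_rows", "body": {
  "commands": [
    [[0.72,-0.03,-0.025,0,0],[0.72,0,-0.025,0,0],[0.72,0.04,-0.025,0,0],[0.72,0.09,-0.025,0,0],[0.72,0.14,-0.025,0,0],[0.72,0.19,-0.025,0,0],[0.72,0.24,-0.025,0,0],[0.72,0.29,-0.025,0,0],[0.72,0.34,-0.025,0,0],[0.72,0.39,-0.025,0,0],[0.72,0.42,-0.025,0,0],[0.72,0.42,-0.025,0,0]]
  ]
}}

```text
clock: 9.83
tcp_pos: [0.514, -0.1234, 0.0047]
orientation: [-2.707, -1.594, -0.001]
contact_force: [0.4, -0.0, -1.1]
grip_width: 0.0121
gripper_force: 0.0
```

```bash
python3 - <<'E'
from h import *
O=np.array([.6,-.0213]);ex=np.array([.98374,-.17959]);ey=np.array([.17959,.98374])
o=get_obs();q=o["tcp_pos"][:2]-O;print(o["tcp_pos"],o["orientation"],q@ex,q@ey)
for n in("scene","top"):
  f=viewer.grab_frame(n)
  if n=="scene":cv2.imwrite("pics/sc6c.png",cv2.resize(f["pixels"][160:310,200:400,::-1],None,fx=3.3,fy=3.3,interpolation=cv2.INTER_CUBIC))
  for d in viewer.trace(f,"nut_a")[:4]:
    ys,xs=np.nonzero(d["pixels"]);c=(xs.mean(),ys.mean());p=at(f,*c,.006)[:2];print(n,round(d["score"],2),np.round(d["rect"]),np.round(p,3),"tray",np.round([(p-O)@ex,(p-O)@ey],3))
E
```

```text
[ 0.51396265 -0.12344407  0.0047021 ] [-2.70658788e+00 -1.59406119e+00 -7.62986944e-04] -0.06629432724857821 -0.11593465425638554
scene 0.59 [321. 251. 333. 256.] [ 0.563 -0.172] tray [-0.009 -0.155]
top 0.58 [264. 169. 275. 177.] [ 0.64  -0.021] tray [0.04  0.007]
```

View pics/sc6c.png

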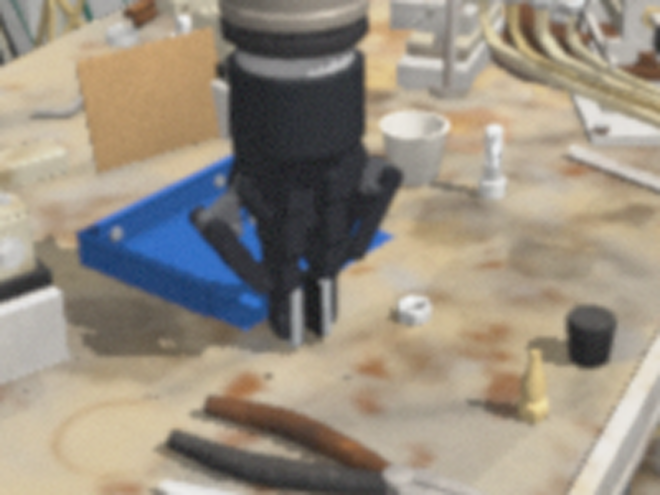

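The near nut is hidden just ahead of the fingers and no longer at its old spot. I'll finish this push.

Emit:
{"method": "play_rows", "body": {
  "commands": [
    [[0.72,0.03,0.004,0,0],[0.72,0.08,0.008,-0.005,0],[0.72,0.13,0.012,-0.007,0],[0.72,0.18,0.016,-0.007,0],[0.72,0.23,0.02,-0.007,0],[0.72,0.28,0.02,-0.007,0],[0.72,0.33,0.02,-0.007,0],[0.72,0.38,0.02,-0.007,0],[0.72,0.43,0.02,-0.007,0],[0.72,0.48,0.02,-0.007,0],[0.72,0.53,0.02,-0.007,0],[0.72,0.53,0.02,-0.007,0]]
  ]
}}

```text
clock: 11.03
tcp_pos: [0.5695, -0.0319, 0.0061]
orientation: [-2.706, -1.595, -0.002]
contact_force: [0.6, -0.1, -0.0]
grip_width: 0.0119
gripper_force: 0.0
```

Emit:
{"method": "play_rows", "body": {
  "commands": [
    [[0.72,-0.05,0,0,0],[0.72,-0.07,0,-0.1,0],[0.72,-0.1,0,-0.3,0],[0.72,-0.25,0.1,-0.5,-0.06],[0.72,-0.45,0.2,-0.5,-0.132],[0.72,-0.6,0.3,-0.5,-0.132],[0.72,-0.75,0.358,-0.5,-0.132],[0.72,-0.79,0.358,-0.5,-0.132],[0.72,-0.79,0.358,-0.5,-0.132],[0.72,-0.79,0.358,-0.5,-0.132],[0.72,-0.79,0.358,-0.5,-0.132]]
  ]
}}

```text
clock: 11.95
tcp_pos: [0.5534, -0.2063, 0.1058]
orientation: [-2.528, -1.863, -0.0]
contact_force: [1.2, 0.8, 0.8]
grip_width: 0.0118
gripper_force: 0.0
```

```bash
python3 - <<'E'
from h import *
O=np.array([.6,-.0213]);ex=np.array([.98374,-.17959]);ey=np.array([.17959,.98374])
for n in("scene","top"):
  f=viewer.grab_frame(n);save(f,n+"7.png")
  for d in viewer.trace(f,"nut_a")[:4]:
    ys,xs=np.nonzero(d["pixels"]);c=(xs.mean(),ys.mean());p=at(f,*c,.006)[:2];print(n,round(d["score"],2),np.round(d["rect"]),np.round(p,3),"tray",np.round([(p-O)@ex,(p-O)@ey],3))
o=get_obs();print(o["tcp_pos"],o["orientation"])
E
```

```text
scene 0.6 [275. 220. 284. 229.] [ 0.639 -0.022] tray [0.038 0.007]
scene 0.55 [253. 231. 268. 239.] [ 0.577 -0.014] tray [-0.024  0.003]
scene 0.44 [320. 252. 329. 259.] [ 0.563 -0.172] tray [-0.01  -0.155]
top 0.63 [260. 195. 271. 204.] [ 0.578 -0.015] tray [-0.023  0.002]
top 0.46 [332. 199. 342. 208.] [ 0.574 -0.169] tray [ 0.   -0.15]
[ 0.55400881 -0.20597992  0.10600663] [-2.52699810e+00 -1.86531152e+00  2.80936165e-05]
```

Two nuts are in the tray, at tray coordinates (0.038, 0.007) and (-0.024, 0.003). Now the last one.

Emit:
{"method": "play_rows", "body": {
  "commands": [
    [[0.72,0,0.005,0.15,0],[0.72,0,0.005,0.3,0],[0.72,0,0.005,0.42,0],[0.72,0,0.005,0.48,0],[0.72,0,0.005,0.505,0],[0.72,0,0.005,0.505,0],[0.72,0.03,0.005,0.505,0],[0.72,0.07,0.005,0.505,0],[0.72,0.11,0.005,0.505,0],[0.72,0.16,0.005,0.505,0],[0.72,0.21,0.005,0.505,0],[0.72,0.25,0.005,0.505,0]]
  ]
}}

```text
clock: 13.15
tcp_pos: [0.5705, -0.1587, 0.0059]
orientation: [2.528, 1.864, 0.001]
contact_force: [-1.2, -2.1, 3.6]
grip_width: 0.0117
gripper_force: 1.7
```

Emit:
{"method": "play_rows", "body": {
  "commands": [
    [[0.72,0.04,0,0,0],[0.72,0.09,0,0,0],[0.72,0.14,0,-0.003,0],[0.72,0.19,0,-0.005,0],[0.72,0.24,0,-0.005,0],[0.72,0.29,0,-0.005,0],[0.72,0.34,0,-0.005,0],[0.72,0.39,0,-0.005,0],[0.72,0.44,0,-0.005,0],[0.72,0.47,0,-0.005,0],[0.72,0.49,0,-0.005,0],[0.72,0.49,0,-0.005,0]]
  ]
}}

```text
clock: 14.15
tcp_pos: [0.5997, -0.066, 0.0071]
orientation: [2.528, 1.863, 0.002]
contact_force: [-1.2, -1.8, 6.2]
grip_width: 0.012
gripper_force: 3.9
```

Emit:
{"method": "play_rows", "body": {
  "commands": [
    [[0.72,-0.05,0,0,0],[0.72,-0.07,0,-0.1,0],[0.72,-0.1,0,-0.3,0],[0.72,-0.3,0,-0.5,0],[0.72,-0.5,0,-0.7,0],[0.72,-0.7,0,-0.8,0],[0.72,-0.8,0,-0.8,0],[0.72,-0.8,0,-0.8,0],[0.72,-0.8,0,-0.8,0],[0.72,-0.8,0,-0.8,0]]
  ]
}}

```text
clock: 14.98
tcp_pos: [0.5508, -0.2191, 0.166]
orientation: [-2.53, -1.861, -0.001]
contact_force: [-0.7, 1.0, 0.4]
grip_width: 0.0122
gripper_force: 0.0
```

```bash
python3 - <<'E'
from h import *
O=np.array([.6,-.0213]);ex=np.array([.98374,-.17959]);ey=np.array([.17959,.98374])
for n in("scene","top"):
  f=viewer.grab_frame(n);save(f,n+"8.png")
  if n=="scene":cv2.imwrite("pics/sc8c.png",cv2.resize(f["pixels"][160:310,200:400,::-1],None,fx=3.3,fy=3.3,interpolation=cv2.INTER_CUBIC))
  for d in viewer.trace(f,"nut_a")[:4]:
    ys,xs=np.nonzero(d["pixels"]);c=(xs.mean(),ys.mean());p=at(f,*c,.006)[:2];print(n,round(d["score"],2),np.round(d["rect"]),np.round(p,3),"tray",np.round([(p-O)@ex,(p-O)@ey],3))
o=get_obs();print(o["tcp_pos"],o["orientation"])
E
```

```text
scene 0.54 [276. 231. 287. 238.] [ 0.604 -0.048] tray [ 0.009 -0.026]
scene 0.45 [256. 230. 267. 239.] [ 0.577 -0.014] tray [-0.024  0.003]
scene 0.43 [276. 219. 284. 228.] [ 0.638 -0.022] tray [0.038 0.006]
top 0.63 [265. 168. 275. 174.] [ 0.644 -0.019] tray [0.042 0.01 ]
top 0.56 [274. 184. 284. 193.] [ 0.603 -0.045] tray [ 0.007 -0.023]
[ 0.55136435 -0.21730077  0.16522288] [-2.52596063e+00 -1.86497643e+00  1.12447021e-03]
```

View pics/sc8c.png

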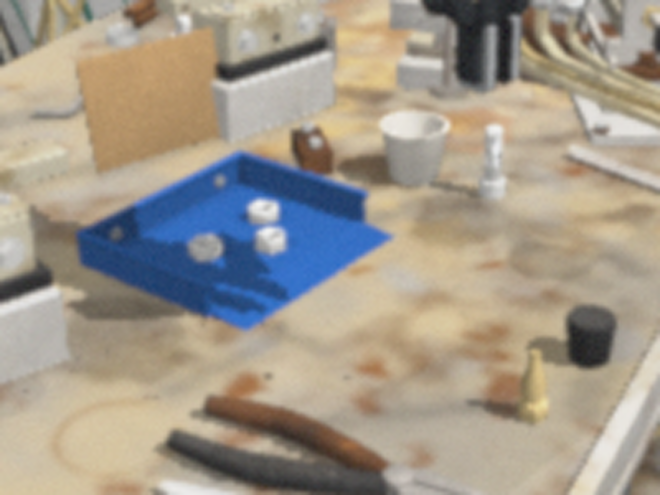

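All three nuts lie on the tray floor (crop px 263,212; 205,247; 270,240). The bystanders haven't moved, and the arm is clear.

```bash
python3 -c "
from bench import r
print(r.hand_in())"
```

```text
the job is handed in; nothing more can be done
None
```

All three nuts were swept into the tray and lie at least 25 mm inside its open edge; the last picture shows the stopper, nozzle, crucible and bolt still standing in place, and the job is handed in (no verdict was returned).

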